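# Roll two roller bars onto the board's marked lines

### The job

Set out the roller board: roll the two aluminium bars, one after the other, so that one bar ends lying along each of the two black lines, centred over it. Roll them by pushing their upper halves sideways with the fingertips: do not pick them up, and leave the solder reel on the board and everything else where they are.

Things in the scene. Friction and masses are not known exactly. Their poses are not given: they have to be found in the camera images.
- board: grey-faced aluminium board fixed to the desk, 120 mm along its x, 460 along its y, 10 thick; end strips 10 mm wide stand 5 mm above its top. Origin: centre of its underside; x away from the robot, y left. Bars and reel start at three places along y (-160, 0, 160 mm), in any order; the lines cross the board at -80 and 80 mm. A bar in the middle thus goes to the line on the reel's side.
- line_left (a point): middle of the left of the board's two thin black lines (3 mm wide, 114 mm long), on the board's top surface. Its axes are the board's: x along the line, y to the left across it, z up. The line is flush.
- line_right (a point): middle of the right of the board's two thin black lines (3 mm wide, 114 mm long), on the board's top surface. Its axes are the board's: x along the line, y to the left across it, z up. The line is flush.
- roller_a: one of two identical polished aluminium bars (slippery, friction about 0.3), cylinders 32 mm in diameter, 80 mm long, about 180 g. Origin: middle of the axis, 16 mm above the board. x runs along the bar, within 0.06 rad of the line's at the start; y and z turn as it rolls. Stops within 3 mm of a 3 cm/s push. A tip 18-20 mm above the board rolls it; much higher rides over it.
- roller_b: one of two identical polished aluminium bars (slippery, friction about 0.3), cylinders 32 mm in diameter, 80 mm long, about 180 g. Origin: middle of the axis, 16 mm above the board. x runs along the bar, within 0.06 rad of the line's at the start; y and z turn as it rolls. Stops within 3 mm of a 3 cm/s push. A tip 18-20 mm above the board rolls it; much higher rides over it.
- reel: reel of solder wire with blue flanges, standing on the board on one of the three places; 56 mm across and 41 mm high. Origin on its underside, the reel's axis 8 mm to -x and 3 mm to +y of it in its own frame. Not to be moved.
- scissors: pair of scissors lying on the desk left of the board, 155 x 74 x 9 mm, origin under its centre; not to be moved
- enclosure: small ivory plastic box, 55 x 87 x 43 mm, on the desk left of the board, origin under its centre; not to be moved
- driver: small screwdriver with orange handle, 100 mm long, 16 mm thick, on the desk left of the board, origin under its centre; not to be moved
- teal_box: closed teal plastic box, 69 x 111 x 34 mm, on the desk right of the board, origin under its centre; not to be moved
- tape: roll of black tape lying flat, 58 mm across, 19 mm high, on the desk right of the board, origin under its centre; not to be moved
There are look-alikes about, which are no part of the job. What is shaped like the roller_a but purple is not meant.

How it is judged:
By the outcome, as a careful person would: the job done as asked, in the order asked, and still so for the second after the job is handed in, with the robot touching nothing.
It also fails if it takes over 58 s, if anything falls off the work surface, if the arm or the gripper's body presses on something with over 40 N, if the wrist force passes 120 N, or if a joint passes its speed limit or range.

### The arm

A 6-joint arm with a two-finger parallel gripper is mounted at the origin on a cart in front of the work surface, level with it; the furniture and walls round the work are solid. World frame = base frame: x ahead of the robot, y to its left, z up, the work surface at z = 0. Lengths are in m, angles in rad, forces in N, time in s.
With the tool pointing down it reaches from about 0.25 to 0.725 m from the base axis. Payload 4 kg.
Tool frame: the origin (TCP) lies at the very end of the fingers, on their centre line; the grasp point (between the pads) lies 19 mm behind it; z points along the fingers, y is the line along which they close (so a half turn about z gives the same grasp; the last joint's range is limited). The gripper opens to 85 mm and grips with 20 to 120 N. Pads are 22 mm wide; open, the fingers measure 114 mm over their backs; the gripper's body (76 mm by 85 mm) begins 54 mm behind the grasp point. The pads swing forward as they close: fully open they stand 13 mm farther back than shut.
Start: joints at [1.289, 0.241, 0.005, 1.335, 0, 1.571], TCP at [0.139, 0.48, 0.231] pointing down, gripper open.
Joint ranges: [-2.72, 2.72], [-1.05, 1.87], [-1.09, 1.28], [-1.99, 2.15], [-1.42, 1.44], [-3.14, 3.14]. Speed limits (rad/s): [2.79, 2.79, 3.14, 3.14, 3.14, 3.14].

### API

Orientations are given as a unit quaternion [x, y, z, w].
In Python, from workcell import telemetry, vision, workorder gives the robot as it stands.
- The arm moves only by the shell command python3 -m inch 'ROWS'. ROWS is JSON, a list of rows, each a list of 3 entries, a list of its own where there are three numbers: the turn, a rotation vector about the tool's x, y, z scaled (see below), then the shift along the tool's x, y, z scaled (see below), then the closure, from -1 (fully open) to 1 (shut). A call has 1 to 10 rows; each row shifts and turns the commanded pose from where the row before left it, along the tool's axes as they then stand; what a row does not reach is not made up. The controller multiplies each number of a shift by 0.3 m and each number of a turn by 360 degrees. A row lasts 1/12 s, in which the tool goes at most 41.7 mm and 7.16 degrees, less where a joint would pass 70% of its speed; a pose out of reach is approached as far as the arm can. A call with a number of a shift or a turn outside -1 to 1 is refused whole. A call with a gripper value outside its range is refused whole. The fingers move at their own pace and stop on an object; the grip force is fixed at half the most. Time passes only in rows, so rows that do not move let the fingers close. It gives the time, the measured TCP pose, the force, the opening and the grip force at its end, in the units of the state.
- telemetry.get_obs(): the state, without advancing time (a new reading comes with each control period).
- vision.camera(name): name is "scene" or "side" or "wrist"; returns a dict with "img" (384x512x3 uint8, red, green, blue), "fov_y" (degrees; the focal length in pixels is half the picture's height over the tangent of half this angle, whatever the lens; pixels are square), "cx", "cy" (the principal point, pixels), "pose" (4x4, takes a point from camera to world coordinates). Camera axes: x right, y up, looking along -z (the intrinsics and any distortion apply to the point x, -y, -z); pixel columns grow to the right and rows downward; lengths in m; the calibration is good to about 2 mm. A picture is of the moment at which its call begins. There is no depth.
- workorder.job_done(): hands the job in; it is judged then, once.
The state is a dict: "clock": time; "joint_pos": joint angles; "joint_vel": joint speeds; "tau": joint torques, N m; "eef_pos": TCP position; "tool_rot": TCP orientation; "ft_force": force on the tool from outside, world axes, zero at the start; "ft_torque": the same for the moment, N m; "grip_width": finger opening in m; "grasp_force": force on a finger pad.
Only numpy, scipy, OpenCV 4.12 (cv2) and the standard library are available. Lean on these libraries where they do the work, as an engineer would, in place of code of your own. Each camera call takes 0.05 s, during which the arm holds its last target. There are 200 camera calls.

## Working session

There is one attempt and no reset: what is moved stays moved. The work goes in short steps, Python scripts to look and compute and a shell command to move; the robot and the scene stay as the last step left them, time stands still between calls to the robot, and variables do not carry over. Pictures are saved under pics/ and viewed, at most 10 in all, crops included, and the job is handed in when it is done.

```bash
mkdir -p pics; ls
python3 - <<'E'
from workcell import telemetry, vision
import cv2,numpy as np
for n in("scene","side"):
    c=vision.camera(n); cv2.imwrite(f"pics/{n}0.png",c["img"][:,:,::-1]); print(n,[k for k in c],c["fov_y"],c["cx"],c["cy"],np.round(c["pose"],4).tolist(),{k:c[k] for k in c if k not in("img","pose")})
print(telemetry.get_obs())
E
```

```text
pics
scene ['img', 'fov_y', 'cx', 'cy', 'pose'] 47.28036667624588 258.0301470493692 189.98585842293468 [[-0.8732, 0.2607, -0.4118, -0.0795], [-0.4874, -0.469, 0.7366, 1.0666], [-0.0011, 0.8439, 0.5366, 0.8173], [0.0, 0.0, 0.0, 1.0]] {'fov_y': 47.28036667624588, 'cx': 258.0301470493692, 'cy': 189.98585842293468}
side ['img', 'fov_y', 'cx', 'cy', 'pose'] 55.90934160384648 256.2377072427044 190.14163456681226 [[0.9348, 0.1992, -0.2939, 0.0556], [-0.3547, 0.5614, -0.7476, -1.0305], [0.0161, 0.8032, 0.5955, 0.9143], [0.0, 0.0, 0.0, 1.0]] {'fov_y': 55.90934160384648, 'cx': 256.2377072427044, 'cy': 190.14163456681226}
{'clock': 0.1, 'joint_pos': array([ 1.28900483e+00,  2.41294938e-01,  3.85049908e-03,  1.33517585e+00,
       -1.67219675e-05,  1.57078893e+00]), 'joint_vel': array([ 0.00094028,  0.00048972,  0.0023049 ,  0.0024373 , -0.00119416,
       -0.00050129]), 'tau': array([-1.73672624e-04, -3.73137331e+01,  2.53010792e+01,  1.08658653e-02,
        1.02750687e-05, -3.72689442e-06]), 'eef_pos': array([0.13888772, 0.47974041, 0.23052006]), 'tool_rot': array([ 1.40426315e-01,  9.90090712e-01, -9.04119332e-04, -1.19795009e-04]), 'ft_force': array([ 0.72528317,  0.1933212 , -1.54887567]), 'ft_torque': array([0.0111334 , 0.0275897 , 0.02912116]), 'grasp_force': 0.0, 'grip_width': 0.08566600604678795}
```

View pics/scene0.png

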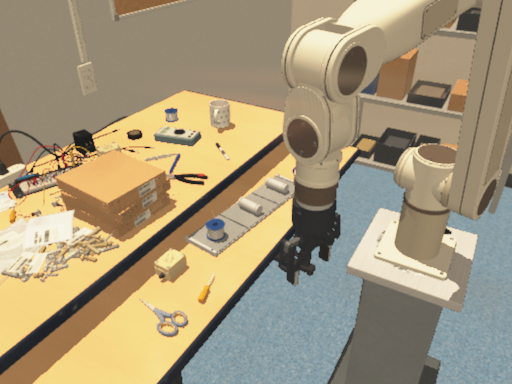

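View pics/side0.png

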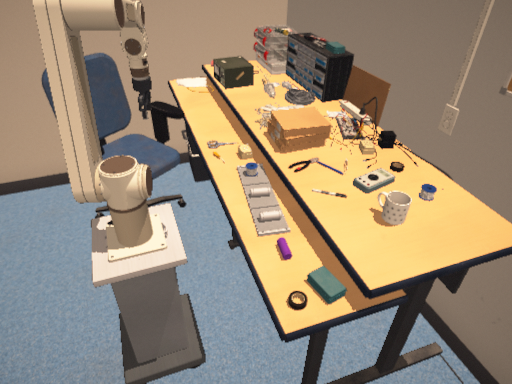

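The scene picture shows the board running from (195,240) to (300,180), with the blue reel at (215,230) on the left place, one bar in the middle at (250,205) and one on the right at (278,186). In the side picture the bars are at (260,191) and (269,215). The look-alike is the purple cylinder at (285,248), off the board. The silver bars on the board are the ones meant. I'll measure them roughly, then check with an enlarged crop.

```bash
cat > h.py <<'E'
import numpy as np,cv2
from workcell import telemetry,vision
def pix2w(c,u,v,z):
    f=c["img"].shape[0]/2/np.tan(np.radians(c["fov_y"]/2)); P=np.array(c["pose"])
    d=P[:3,:3]@np.array([(u-c["cx"])/f,-(v-c["cy"])/f,-1]); o=P[:3,3]
    return o+d*(z-o[2])/d[2]
def w2pix(c,p):
    f=c["img"].shape[0]/2/np.tan(np.radians(c["fov_y"]/2)); P=np.array(c["pose"])
    q=P[:3,:3].T@(np.array(p)-P[:3,3]); return np.array([c["cx"]-f*q[0]/q[2],c["cy"]+f*q[1]/q[2]])
E
python3 - <<'E'
from h import *
s=vision.camera("side");e=vision.camera("scene")
A=cv2.resize(s["img"][150:245,215:305],None,fx=6,fy=6,interpolation=cv2.INTER_CUBIC)
B=cv2.resize(e["img"][165:260,180:305],None,fx=6,fy=6,interpolation=cv2.INTER_CUBIC)
cv2.imwrite("pics/cropA.png",A[:,:,::-1])
for n,c,L in(("side",s,[(252,172),(260,191),(269,215)]),("scene",e,[(215,230),(250,205),(278,186)])):
    for p in L: print(n,p,np.round(pix2w(c,*p,0.026),3))
E
```

```text
side (252, 172) [0.524 0.217 0.026]
side (260, 191) [0.507 0.074 0.026]
side (269, 215) [ 0.484 -0.079  0.026]
scene (215, 230) [0.531 0.233 0.026]
scene (250, 205) [0.507 0.071 0.026]
scene (278, 186) [ 0.481 -0.075  0.026]
```

View pics/cropA.png

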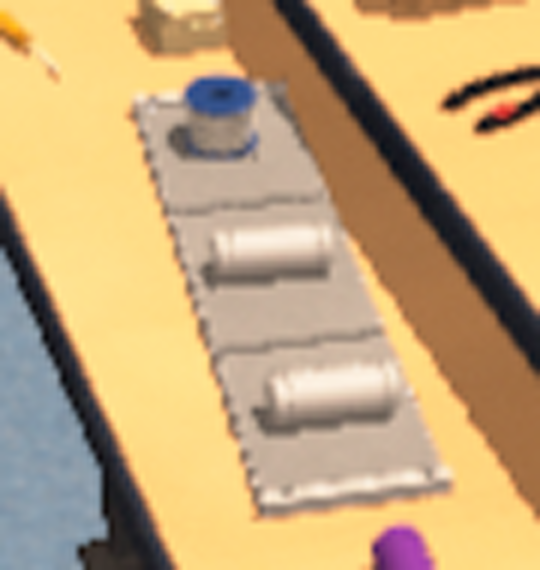

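The enlarged crop confirms two silver bars on the board, in the middle and on the right, with the reel on the left and the purple look-alike on the desk. The middle bar goes to the left line and the right bar to the right line, both rolled towards +y. Next I'll move above the board for a wrist view.

```bash
python3 -m inch '[[[0,0,0],[-0.095,-0.081,0],0.3],[[0,0,0],[-0.095,-0.081,0],0.3],[[0,0,0],[-0.095,-0.081,0],0.3],[[0,0,0],[-0.095,-0.081,0],0.3],[[0,0,0],[-0.095,-0.081,0],0.3],[[0,0,0],[-0.095,-0.081,0],0.3],[[0,0,0],[-0.095,-0.081,0],0.3],[[0,0,0],[-0.095,-0.081,0],0.3],[[0,0,0],[-0.095,-0.081,0],0.3],[[0,0,0],[-0.095,-0.081,0],0.3]]'
python3 -m inch '[[[0,0,0.019],[-0.095,-0.081,0],0.3],[[0,0,0.019],[-0.1,-0.08,0],0.3],[[0,0,0.019],[-0.1,-0.06,0],0.3],[[0,0,0.019],[0,0,0],0.3],[[0,0,0.019],[0,0,0],0.3],[[0,0,0.019],[0,0,0],0.3],[[0,0,0.019],[0,0,0],0.3],[[0,0,0.019],[0,0,0],0.3],[[0,0,0.019],[0,0,0],0.3],[[0,0,0.019],[0,0,0],0.3]]'
python3 -m inch '[[[0,0,0.019],[0,0,0],0.3],[[0,0,0.019],[0,0,0],0.3],[[0,0,0],[0,0,0],0.3],[[0,0,0],[0,0,0],0.3]]'
python3 - <<'E'
from h import *
c=vision.camera("wrist");cv2.imwrite("pics/w1.png",c["img"][:,:,::-1]);print(c["fov_y"],c["cx"],c["cy"],np.round(c["pose"],3).tolist())
from scipy.spatial.transform import Rotation as R
o=telemetry.get_obs();print(o["clock"],o["eef_pos"],R.from_quat(o["tool_rot"]).as_matrix().round(3),o["grip_width"])
E
```

```text
clock: 1.03
eef_pos: [0.3457, 0.1659, 0.2314]
tool_rot: [0.14, 0.99, 0.0, 0.0]
ft_force: [1.1, 1.4, -0.7]
grip_width: 0.0297
grasp_force: 0.0
clock: 1.87
eef_pos: [0.401, 0.0719, 0.2311]
tool_rot: [0.675, 0.738, -0.0, -0.0]
ft_force: [-0.2, 2.0, 0.2]
grip_width: 0.0299
grasp_force: 0.0
clock: 2.2
eef_pos: [0.401, 0.072, 0.2312]
tool_rot: [0.755, 0.656, -0.0, -0.0]
ft_force: [0.3, 0.9, 0.5]
grip_width: 0.03
grasp_force: 0.0
67.19210727240056 260.21951402689325 190.71314416122286 [[0.99, 0.134, 0.042, 0.411], [-0.14, 0.945, 0.294, 0.147], [-0.001, -0.297, 0.955, 0.374], [0.0, 0.0, 0.0, 1.0]]
2.25 [0.4010462  0.07200536 0.23121743] [[ 0.14  0.99 -0.  ]
 [ 0.99 -0.14 -0.  ]
 [-0.   -0.   -1.  ]] 0.030039271027731462
```

View pics/w1.png

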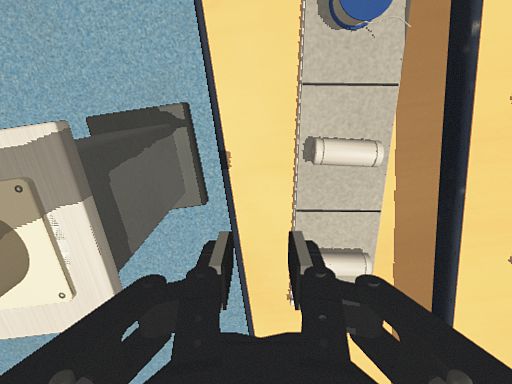

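The wrist view shows the left line across (302–398, 84), the right line across (296–381, 211), the middle bar at (348,152), the right bar partly hidden by a finger at (345,264), and the reel at the top.

```bash
cat >> h.py <<'E'
def line(c,ux,v0,w=8):
    # dark line row per column -> world fit
    g=cv2.cvtColor(c["img"],cv2.COLOR_RGB2GRAY).astype(float); W=[]
    for u in range(*ux):
        v=np.arange(int(v0)-w,int(v0)+w+1); k=np.median(g[v,u])-g[v,u]; k[k<25]=0
        if k.sum()>20: W.append(pix2w(c,u,(k*v).sum()/k.sum(),0.01)[:2])
    W=np.array(W); a=cv2.fitLine(W.astype(np.float32),cv2.DIST_HUBER,0,1e-4,1e-4).ravel()
    d=a[:2]*np.sign(a[0]); return W[np.argmin(W@d)],W[np.argmax(W@d)],np.degrees(np.arctan2(d[1],d[0]))
E
python3 - <<'E'
from h import *
c=vision.camera("wrist")
for ux,v in(((295,410),84),((292,392),211)):
    a,b,t=line(c,ux,v);print("line",a.round(4),b.round(4),((a+b)/2).round(4),np.linalg.norm(b-a).round(4),t.round(2))
hsv=cv2.cvtColor(c["img"],cv2.COLOR_RGB2HSV)
for y in(146,150,155,160): print(hsv[y,320,:],hsv[y,350],hsv[y,290+20])
for y in range(130,172,2): print(y,c["img"][y,330],c["img"][y,365],end=';')
A=cv2.resize(c["img"][70:225,285:410],None,fx=4.5,fy=3.8,interpolation=cv2.INTER_CUBIC);cv2.imwrite("pics/w1c.png",A[:,:,::-1])
E
```

```text
line [0.4546 0.157 ] [0.5755 0.1363] [0.5151 0.1467] 0.1226 -8.35
line [ 0.4331 -0.0097] [ 0.5517 -0.0075] [ 0.4924 -0.0086] 0.1187 -8.45
[ 19  35 229] [ 22  37 223] [ 23  29 105]
[ 21  23 237] [ 19  27 234] [ 21  35 103]
[ 20  23 240] [ 19  23 241] [25 33 99]
[ 23  38 226] [ 21  36 228] [ 21  25 101]
130 [182 175 155] [180 172 154];132 [184 174 156] [185 176 158];134 [183 176 156] [180 172 153];136 [200 189 166] [180 172 154];138 [120 116 104] [200 191 170];140 [173 162 145] [116 106  98];142 [212 200 177] [170 159 142];144 [221 213 190] [202 189 166];146 [231 222 204] [215 202 180];148 [234 225 209] [225 216 193];150 [233 224 205] [231 222 201];152 [239 232 215] [236 228 214];154 [237 230 214] [242 235 220];156 [234 224 206] [241 235 219];158 [228 217 195] [235 227 208];160 [221 212 189] [231 221 200];162 [197 185 163] [222 211 187];164 [143 133 119] [206 190 171];166 [187 178 159] [145 137 123];168 [188 179 159] [189 178 158];170 [187 178 160] [187 178 159];
```

View pics/w1c.png

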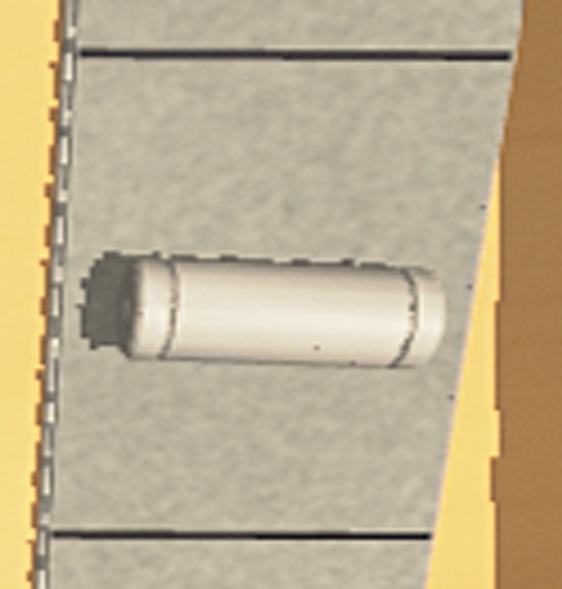

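```bash
cat >> h.py <<'E'
def bar(c,u0,u1,v0,w=19):
    # axis line from mid of the dark silhouette edges; ends of bar not measured
    g=cv2.cvtColor(c["img"],cv2.COLOR_RGB2GRAY).astype(float); W=[];D=[]
    for u in range(u0,u1):
        vt=np.arange(v0-w,v0-6);vb=np.arange(v0+6,v0+w)
        a=vt[np.argmin(g[vt,u])];b=vb[np.argmin(g[vb,u])]
        W.append(pix2w(c,u,(a+b)/2,0.026)[:2]);D.append(b-a)
    W=np.array(W); a=cv2.fitLine(W.astype(np.float32),cv2.DIST_HUBER,0,1e-4,1e-4).ravel()
    d=a[:2]*np.sign(a[0]); return a[2:],np.degrees(np.arctan2(d[1],d[0])),np.median(D)
def frame(c,L,Rr):
    # L,Rr: (u0,u1,v) of the two lines' ends -> origin (mid of the two), yaw
    m=[];t=[]
    for u0,u1,v in(L,Rr):
        a,b,th=line(c,(u0,u1),v);m.append((a+b)/2);t.append(th);print("len",np.linalg.norm(b-a).round(4),m[-1].round(4),th.round(2))
    y=m[0]-m[1];print("spacing",np.linalg.norm(y).round(4),"yaw",np.degrees(np.arctan2(-y[0],y[1])).round(2))
    return m,t
E
python3 - <<'E'
from h import *
c=vision.camera("wrist")
m,t=frame(c,(304,398,84),(298,381,211))
p,th,D=bar(c,327,372,152);th0=np.mean(t);y=np.array([-np.sin(np.radians(th0)),np.cos(np.radians(th0))]);x=np.array([y[1],-y[0]])
print("bar",p.round(4),th.round(2),D,"rel left line y",((p-m[0])@y).round(4),"x",((p-m[0])@x).round(4))
for u in(313.5,384):print(((pix2w(c,u,152,0.026)[:2]-m[0])@x).round(4))
for z in(0,):
  g=c["img"][:,:,0];print(g[250:285:2,335],g[250:285:2,350])
E
```

```text
len 0.11 [0.5188 0.151 ] -8.36
len 0.1105 [ 0.4956 -0.0073] -8.5
spacing 0.16 yaw -8.34
bar [0.5134 0.0725] -10.96 26.0 rel left line y -0.0784 x 0.0061
-0.0418
0.0434
[107 102 129 160 187 211 224 235 237 238 235 246 177 112  44  32  30  29] [107 101 120 151 179 204 220 230 233 236 237 232 230 190 191 189 104  34]
```

```bash
python3 -m inch '[[[0,0,0.001],[-0.028,0.1176,0],0.3],[[0,0,0],[-0.028,0.1176,0],0.3],[[0,0,0],[-0.028,0.1176,0],0.3],[[0,0,0],[0,0,0.12],0.3],[[0,0,0],[0,0,0.12],0.3],[[0,0,0],[0,0,0.12],0.3],[[0,0,0],[0,0,0.12],0.3],[[0,0,0],[0,0,0.05],0.3],[[0,0,0],[0,0,0],0.3],[[0,0,0],[0,0,0],0.3]]'
python3 - <<'E'
from h import *
c=vision.camera("side")
A=cv2.resize(c["img"][110:250,190:320],None,fx=6,fy=4.2,interpolation=cv2.INTER_CUBIC);cv2.imwrite("pics/s2.png",A[:,:,::-1])
from scipy.spatial.transform import Rotation as R
o=telemetry.get_obs();T=R.from_quat(o["tool_rot"]).as_matrix();print(o["eef_pos"],T.round(4).tolist(),np.degrees(np.arctan2(T[1,1],T[0,1])))
p=o["eef_pos"][:2]-[.5188,.151];t=np.radians(-8.4);print("rel left line",p@[np.cos(t),np.sin(t)],p@[-np.sin(t),np.cos(t)])
E
```

```text
clock: 3.18
eef_pos: [0.5015, 0.0314, 0.0717]
tool_rot: [0.758, 0.652, -0.001, -0.001]
ft_force: [-0.7, -0.4, -0.3]
grip_width: 0.0297
grasp_force: 0.0
[0.50291265 0.03154032 0.07308868] [[0.1487, 0.9889, 0.001], [0.9889, -0.1487, 0.0001], [0.0002, 0.001, -1.0]] -8.549314157354106
rel left line 0.0017341154284159772 -0.12049902868270881
```

View pics/s2.png

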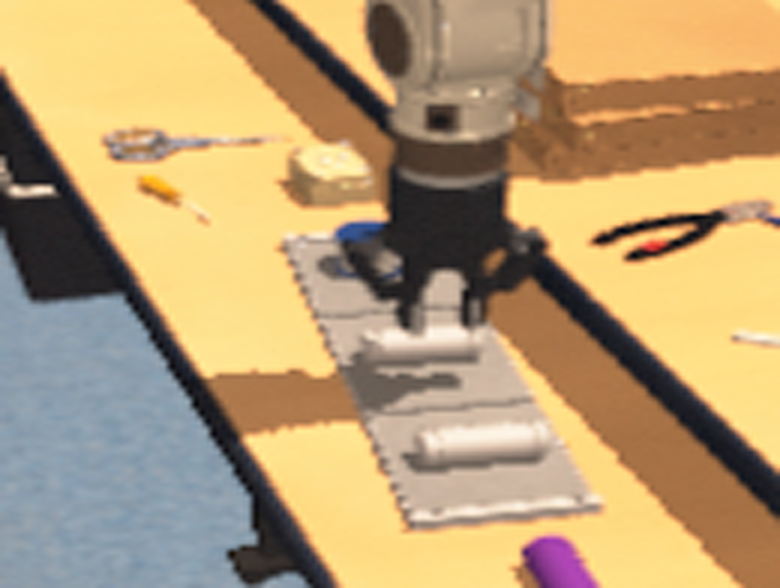

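The side view shows the fingers hanging clear between the two bars, still about 6 cm up, with the middle bar at (420,345) and the right bar at (480,445) untouched. I'll lower and begin the push.

```bash
python3 -m inch '[[[0,0,0],[0,0,0.05],0.3],[[0,0,0],[0,0,0.05],0.3],[[0,0,0],[0,0,0.05],0.3],[[0,0,0],[0,0,0.006],0.3],[[0,0,0],[0.0083,0,0],0.3],[[0,0,0],[0.0083,0,0],0.3],[[0,0,0],[0.0083,0,0],0.3],[[0,0,0],[0.0083,0,0],0.3],[[0,0,0],[0.0083,0,0],0.3],[[0,0,0],[0.0083,0,0],0.3]]'
python3 -m inch '[[[0,0,0],[0.0083,0,0],0.3],[[0,0,0],[0.0083,0,0],0.3],[[0,0,0],[0.0083,0,0],0.3],[[0,0,0],[0.0083,0,0],0.3],[[0,0,0],[0.0083,0,0],0.3],[[0,0,0],[0.0083,0,0],0.3],[[0,0,0],[0.0083,0,0],0.3],[[0,0,0],[0.0083,0,0],0.3],[[0,0,0],[0,0,0],0.3],[[0,0,0],[0,0,0],0.3]]'
cat >> h.py <<'E'
def tcp():
    o=telemetry.get_obs();p=o["eef_pos"][:2]-np.array([.5188,.151]);t=np.radians(-8.4)
    print("t",o["clock"],"tcp rel left line",(p@[np.cos(t),np.sin(t)]).round(4),(p@[-np.sin(t),np.cos(t)]).round(4),"z",o["eef_pos"][2].round(4),o["ft_force"].round(1))
E
python3 - <<'E'
from h import *
tcp();c=vision.camera("wrist")
cv2.imwrite("pics/w3.png",c["img"][:,:,::-1])
E
```

```text
clock: 4.07
eef_pos: [0.5049, 0.0466, 0.0261]
tool_rot: [0.758, 0.652, 0.0, 0.0]
ft_force: [-0.4, -0.5, 0.0]
grip_width: 0.0297
grasp_force: 0.6
clock: 4.9
eef_pos: [0.5073, 0.0661, 0.0255]
tool_rot: [0.758, 0.652, -0.0, 0.0]
ft_force: [0.6, -0.2, -0.4]
grip_width: 0.0296
grasp_force: 0.0
t 4.9 tcp rel left line 0.0011 -0.0856 z 0.0255 [ 0.6 -0.2 -0.4]
```

View pics/w3.png

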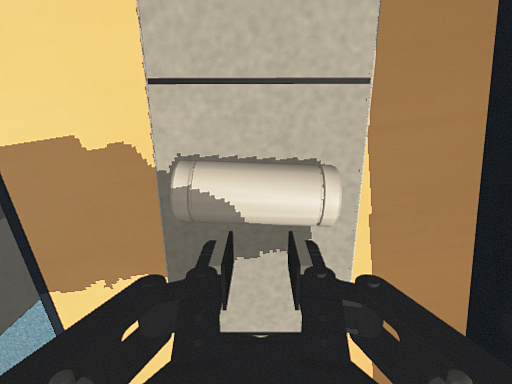

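The wrist view shows the bar spanning (170–342, 157–227), slightly tilted, with the left line at v≈80 and the fingertips just behind the bar at v≈232.

```bash
cat >> h.py <<'E'
def rel(c,us,vt,vb,m):
    t=np.radians(-8.4);X=np.array([np.cos(t),np.sin(t)]);Y=np.array([-X[1],X[0]])
    P=[pix2w(c,u,(a+b)/2,.026)[:2] for u,a,b in zip(us,vt,vb)]
    for p in P: print("bar pt rel line x,y mm",((p-m)@X*1e3).round(1),((p-m)@Y*1e3).round(1))
    d=P[-1]-P[0];print("bar yaw rel",(np.degrees(np.arctan2(d[1],d[0]))+8.4).round(2))
E
python3 - <<'E'
from h import *
c=vision.camera("wrist")
a,b,t=line(c,(152,368),80);m=(a+b)/2;print(m.round(4),np.linalg.norm(b-a),t)
g=cv2.cvtColor(c["img"],cv2.COLOR_RGB2GRAY).astype(float);E=cv2.Sobel(cv2.GaussianBlur(g,(3,1),0),cv2.CV_64F,0,1)
for u in(200,225,260,285,310):
    print(u,"top",[(v,int(g[v,u])) for v in range(152,172,2)],"bot",[(v,int(g[v,u])) for v in range(216,236,2)])
E
```

```text
[0.5185 0.151 ] 0.11007694681126479 -8.477647
200 top [(152, 172), (154, 178), (156, 189), (158, 93), (160, 95), (162, 136), (164, 146), (166, 161), (168, 180), (170, 189)] bot [(216, 115), (218, 111), (220, 106), (222, 93), (224, 99), (226, 98), (228, 99), (230, 100), (232, 99), (234, 101)]
225 top [(152, 169), (154, 174), (156, 187), (158, 98), (160, 107), (162, 125), (164, 140), (166, 153), (168, 169), (170, 181)] bot [(216, 115), (218, 116), (220, 107), (222, 95), (224, 99), (226, 98), (228, 100), (230, 96), (232, 94), (234, 97)]
260 top [(152, 170), (154, 173), (156, 173), (158, 185), (160, 95), (162, 90), (164, 124), (166, 139), (168, 152), (170, 167)] bot [(216, 204), (218, 195), (220, 190), (222, 175), (224, 104), (226, 100), (228, 95), (230, 94), (232, 97), (234, 102)]
285 top [(152, 168), (154, 169), (156, 168), (158, 105), (160, 94), (162, 95), (164, 112), (166, 128), (168, 140), (170, 157)] bot [(216, 213), (218, 199), (220, 193), (222, 184), (224, 139), (226, 97), (228, 98), (230, 100), (232, 99), (234, 101)]
310 top [(152, 172), (154, 174), (156, 172), (158, 113), (160, 99), (162, 101), (164, 96), (166, 119), (168, 129), (170, 147)] bot [(216, 216), (218, 202), (220, 198), (222, 190), (224, 171), (226, 121), (228, 122), (230, 127), (232, 90), (234, 96)]
```

Run:
```python
from h import *
c=vision.camera("wrist");tcp()
rel(c,[200,260,310],[160.2,162.6,164.9],[222,223.5,225.5],np.array([.5187,.151]))
for u in (170,342): rel(c,[u],[161],[225],np.array([.5187,.151]))
```

```text
t 5.05 tcp rel left line 0.0011 -0.0859 z 0.0255 [0.1 0.7 0.1]
bar pt rel line x,y mm -31.0 -54.4
bar pt rel line x,y mm -0.1 -55.6
bar pt rel line x,y mm 25.8 -56.9
bar yaw rel -2.44
bar pt rel line x,y mm -46.5 -55.4
bar yaw rel 8.4
bar pt rel line x,y mm 42.2 -55.7
bar yaw rel 8.4
```

```bash
python3 -c "
from h import *
print(telemetry.get_obs()['joint_pos'].round(3))"; python3 -m inch '[[[0,0,0],[-0.01,0,-0.05],0],[[0,0,0],[0,0,-0.09],0],[[0,0,0],[0,0,-0.1],0],[[0,0,0],[0,0,0],-0.1]]'
```

```text
[ 0.129  0.449 -0.279  0.842 -0.     1.85 ]
clock: 5.38
eef_pos: [0.5108, 0.0633, 0.103]
tool_rot: [0.758, 0.652, 0.004, 0.003]
ft_force: [0.9, -0.4, 0.6]
grip_width: 0.047
grasp_force: 0.0
```

```bash
python3 -m inch '[[[0,0,-0.019],[0,0,0],-0.1],[[0,0,-0.019],[0,0,0],-0.1],[[0,0,-0.019],[0,0,0],-0.1],[[0,0,-0.019],[0,0,0],-0.1],[[0,0,-0.019],[0,0,0],-0.1],[[0,0,-0.019],[0,0,0],-0.1],[[0,0,-0.019],[0,0,0],-0.1],[[0,0,-0.019],[0,0,0],-0.1],[[0,0,-0.019],[0,0,0],-0.1],[[0,0,-0.019],[0,0,0],-0.1]]' >/dev/null
python3 -m inch '[[[0,0,-0.015],[0,0,0],-0.1],[[0,0,-0.015],[0,0,0],-0.1],[[0,0,-0.015],[0,0,0],-0.1],[[0,0,-0.0152],[0,0,0],-0.1],[[0,0,0],[0,0,0],-0.1],[[0,0,0],[0,0,0],-0.1]]'
cat >> h.py <<'E'
def yaw():
    from scipy.spatial.transform import Rotation as R
    T=R.from_quat(telemetry.get_obs()["tool_rot"]).as_matrix();return (np.degrees(np.arctan2(T[1,1],T[0,1]))+8.4).round(2)
E
python3 - <<'E'
from h import *
tcp();print("tool y yaw rel board x",yaw())
c=vision.camera("wrist");cv2.imwrite("pics/w4.png",c["img"][:,:,::-1])
for q in (0,-55.6,-71.6,-39.6):
  t=np.radians(-8.4);X=np.array([np.cos(t),np.sin(t)]);Y=np.array([-X[1],X[0]])
  for x in(-.04,.04):print(q,x,w2pix(c,[*(np.array([.5187,.151])+X*x+Y*q/1e3),.01 if q==0 else .026]).round(1))
E
```

```text
clock: 6.72
eef_pos: [0.5068, 0.0629, 0.0973]
tool_rot: [0.076, 0.997, -0.0, -0.0]
ft_force: [-0.4, 0.8, 0.4]
grip_width: 0.0469
grasp_force: 0.0
t 6.7167 tcp rel left line 0.001 -0.0889 z 0.0973 [-0.4  0.8  0.4]
tool y yaw rel board x 89.74
0 -0.04 [371.9 147.6]
0 0.04 [361.9 238.7]
-55.6 -0.04 [305.  151.3]
-55.6 0.04 [301.  247.8]
-71.6 -0.04 [283.5 151.4]
-71.6 0.04 [281.7 247.8]
-39.6 -0.04 [326.6 151.2]
-39.6 0.04 [320.4 247.7]
```

View pics/w4.png

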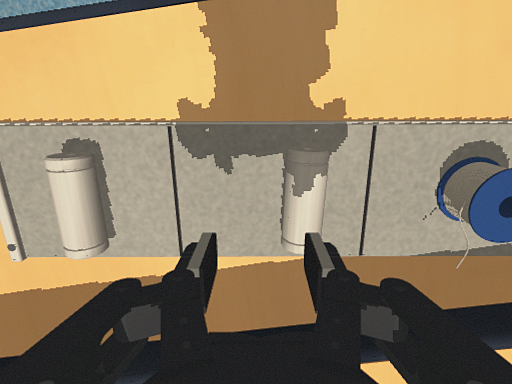

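The wrist view shows the middle bar at (305,200) between the lines at u≈174 and u≈367, the right bar at (77,205), and the reel at (480,195). The bar sits where it was predicted. I'll straddle it loosely with the fingertips (gap wider than the bar) to square it and roll it under control.

```bash
python3 -m inch '[[[0,0,0],[0.007,0.055,0],-0.1],[[0,0,0],[0,0.056,0],-0.1],[[0,0,0],[0,0,0],-0.1],[[0,0,0],[0,0,0.06],-0.1],[[0,0,0],[0,0,0.06],-0.1],[[0,0,0],[0,0,0.06],-0.1],[[0,0,0],[0,0,0.05],-0.1],[[0,0,0],[0,0,0.008],-0.1],[[0,0,0],[0,0,0],-0.1]]'
python3 -m inch '[[[0,0,0],[0,0,0],-0.02],[[0,0,0],[0,0,0],0.06],[[0,0,0],[0,0,0],0.12],[[0,0,0],[0,0,0],0.17],[[0,0,0],[0,0,0],0.22],[[0,0,0],[0,0,0],0.22],[[0,0,0],[0,0,0],0.22]]'
python3 -c "
from h import *
tcp();print(yaw())
c=vision.camera('wrist');cv2.imwrite('pics/w5.png',c['img'][:,:,::-1])"
```

```text
clock: 7.52
eef_pos: [0.5086, 0.0957, 0.0251]
tool_rot: [0.075, 0.997, -0.0, -0.001]
ft_force: [-0.0, -0.9, 0.3]
grip_width: 0.0472
grasp_force: 0.0
clock: 8.1
eef_pos: [0.5099, 0.0963, 0.0263]
tool_rot: [0.074, 0.997, 0.0, 0.0]
ft_force: [0.3, 0.4, 0.7]
grip_width: 0.0332
grasp_force: 0.0
t 8.1 tcp rel left line -0.0008 -0.0554 z 0.0263 [0.3 0.4 0.7]
89.89
```

View pics/w5.png

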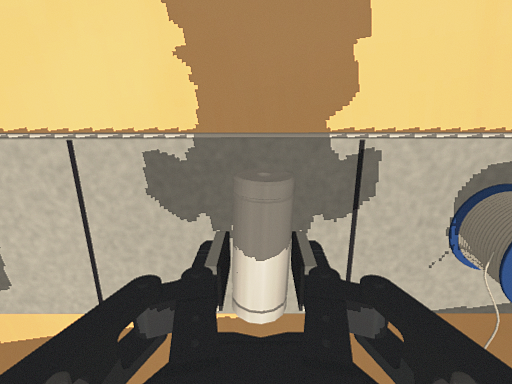

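The bar at (262,245) is straddled with a small gap on both sides, and the left line is at u≈357. Next I'll twist the tool to square the bar.

```bash
python3 -m inch '[[[0,0,-0.003],[0,0,0],0.22],[[0,0,-0.003],[0,0,0],0.22],[[0,0,-0.003],[0,0,0],0.22],[[0,0,-0.003],[0,0,0],0.22],[[0,0,0],[0,0,0],0.22],[[0,0,0],[0,0,0],0.22]]'
python3 - <<'E'
from h import *
tcp();print(yaw())
c=vision.camera('wrist');g=cv2.cvtColor(c["img"],cv2.COLOR_RGB2GRAY).astype(int)
for v in(190,200,210,222,300,308):print(v,"L",[(u,g[v,u]) for u in range(228,244)],"R",[(u,g[v,u]) for u in range(284,300)])
E
```

```text
clock: 8.65
eef_pos: [0.5097, 0.0962, 0.0261]
tool_rot: [0.037, 0.999, -0.0, -0.0]
ft_force: [0.0, -0.0, 0.1]
grip_width: 0.0334
grasp_force: 0.2
t 8.65 tcp rel left line -0.001 -0.0555 z 0.0261 [ 0.  -0.   0.1]
94.21
190 L [(228, np.int64(103)), (229, np.int64(105)), (230, np.int64(105)), (231, np.int64(101)), (232, np.int64(103)), (233, np.int64(101)), (234, np.int64(101)), (235, np.int64(103)), (236, np.int64(107)), (237, np.int64(110)), (238, np.int64(111)), (239, np.int64(115)), (240, np.int64(118)), (241, np.int64(120)), (242, np.int64(120)), (243, np.int64(120))] R [(284, np.int64(129)), (285, np.int64(128)), (286, np.int64(125)), (287, np.int64(125)), (288, np.int64(124)), (289, np.int64(121)), (290, np.int64(123)), (291, np.int64(120)), (292, np.int64(120)), (293, np.int64(118)), (294, np.int64(117)), (295, np.int64(109)), (296, np.int64(102)), (297, np.int64(95)), (298, np.int64(101)), (299, np.int64(101))]
200 L [(228, np.int64(100)), (229, np.int64(104)), (230, np.int64(105)), (231, np.int64(105)), (232, np.int64(103)), (233, np.int64(101)), (234, np.int64(103)), (235, np
[... 2690 characters left out ...]
 np.int64(167)), (229, np.int64(148)), (230, np.int64(162)), (231, np.int64(164)), (232, np.int64(170)), (233, np.int64(182)), (234, np.int64(186)), (235, np.int64(188)), (236, np.int64(193)), (237, np.int64(184)), (238, np.int64(162)), (239, np.int64(123)), (240, np.int64(112)), (241, np.int64(122)), (242, np.int64(142)), (243, np.int64(183))] R [(284, np.int64(174)), (285, np.int64(174)), (286, np.int64(178)), (287, np.int64(176)), (288, np.int64(179)), (289, np.int64(177)), (290, np.int64(175)), (291, np.int64(173)), (292, np.int64(172)), (293, np.int64(172)), (294, np.int64(173)), (295, np.int64(176)), (296, np.int64(177)), (297, np.int64(181)), (298, np.int64(158)), (299, np.int64(34))]
```

Run:
```python
from h import *
c=vision.camera('wrist');t=np.radians(-8.4);X=np.array([np.cos(t),np.sin(t)]);Y=np.array([-X[1],X[0]])
P=np.array([pix2w(c,u,v,.026)[:2]-[.5187,.151] for u,v in((265.8,190),(265.5,200),(264.7,210),(263.2,222),(261.5,235))])
print((P@X*1e3).round(1),(P@Y*1e3).round(1),np.degrees(np.polyfit(P@X,P@Y,1)[0]))
```

```text
[-34.  -28.6 -23.  -16.1  -8.4] [-55.1 -54.8 -54.8 -55.1 -55.4] -0.8735865262289384
```

```bash
python3 -m inch '[[[0,0,0.004],[0,0,0],0.22],[[0,0,0.004],[0,0,0],0.22],[[0,0,0.004],[0,0,0],0.22],[[0,0,0],[0,0.004,0],0.22],[[0,0,0],[0,0.008,0],0.22],[[0,0,0],[0,0.008,0],0.22],[[0,0,0],[0,0.008,0],0.22],[[0,0,0],[0,0.008,0],0.22],[[0,0,0],[0,0.008,0],0.22],[[0,0,0],[0,0.008,0],0.22]]' | grep -E "force|eef|width"
python3 -m inch '[[[0,0,0],[0,0.008,0],0.22],[[0,0,0],[0,0.008,0],0.22],[[0,0,0],[0,0.008,0],0.22],[[0,0,0],[0,0.008,0],0.22],[[0,0,0],[0,0.008,0],0.22],[[0,0,0],[0,0.008,0],0.22],[[0,0,0],[0,0.008,0],0.22],[[0,0,0],[0,0.008,0],0.22],[[0,0,0],[0,0.008,0],0.22],[[0,0,0],[0,0.008,0],0.22]]' | grep -E "force|eef|width"
python3 -m inch '[[[0,0,0],[0,0.008,0],0.22],[[0,0,0],[0,0.008,0],0.22],[[0,0,0],[0,0.008,0],0.22],[[0,0,0],[0,0.008,0],0.22],[[0,0,0],[0,0.006,0],0.22],[[0,0,0],[0,0.004,0],0.22],[[0,0,0],[0,0.003,0],0.22],[[0,0,0],[0,0,0],0.22],[[0,0,0],[0,0,0],0.22],[[0,0,0],[0,0,0],0.22]]' | grep -E "force|eef|width"
python3 -c "
from h import *
tcp();print(yaw())
c=vision.camera('wrist');cv2.imwrite('pics/w6.png',c['img'][:,:,::-1])"
```

```text
eef_pos: [0.5121, 0.112, 0.0261]
ft_force: [0.6, -0.1, 0.0]
grip_width: 0.0332
grasp_force: 0.0
eef_pos: [0.5157, 0.1356, 0.0261]
ft_force: [1.0, -0.4, 0.2]
grip_width: 0.0332
grasp_force: 0.0
eef_pos: [0.5175, 0.1487, 0.0261]
ft_force: [-0.2, -0.0, 0.6]
grip_width: 0.0332
grasp_force: 0.0
t 11.25 tcp rel left line -0.0009 -0.0025 z 0.0261 [-0.2 -0.   0.6]
89.88
```

View pics/w6.png

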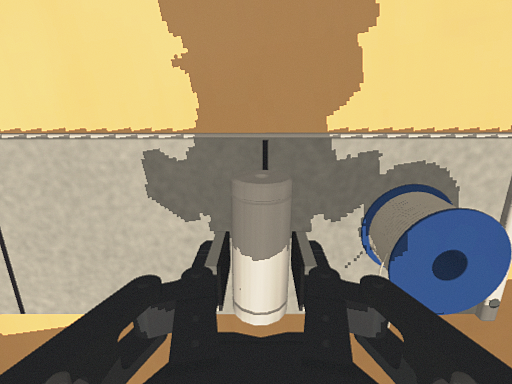

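The bar at (262,245) is almost over the left line, seen at (265,155). The reel at (440,255) hasn't moved and the fingers are clear of it. I need another ~2.5 mm, then I'll narrow the gap to centre the bar, release and lift.

```bash
python3 -m inch '[[[0,0,0],[0,0.004,0],0.22],[[0,0,0],[0,0.004,0],0.22],[[0,0,0],[0,0.001,0],0.22],[[0,0,0],[0,0,0],0.23],[[0,0,0],[0,0,0],0.24],[[0,0,0],[0,0,0],0.245],[[0,0,0],[0,0,0],0.245],[[0,0,0],[0,0,0],0.245]]'
python3 -c "
from h import *
tcp();print(yaw())"
python3 -m inch '[[[0,0,0],[0,0,0],0.22],[[0,0,0],[0,0,0],0.18],[[0,0,0],[0,0,0],0.14],[[0,0,0],[0,0,-0.02],0.14],[[0,0,0],[0,0,-0.06],0.14],[[0,0,0],[0,0,-0.1],0.14],[[0,0,0],[0,0,-0.12],0.1],[[0,0,0],[0,0,-0.12],0],[[0,0,0],[0,0,0],-0.1],[[0,0,0],[0,0,0],-0.1]]'
python3 - <<'E'
from h import *
tcp();c=vision.camera('wrist');cv2.imwrite('pics/w7.png',c['img'][:,:,::-1])
t=np.radians(-8.4);X=np.array([np.cos(t),np.sin(t)]);Y=np.array([-X[1],X[0]])
for x in(-.057,-.043,-.04,0,.04,.043,.057):print(x,[w2pix(c,[*(np.array([.5187,.151])+X*x+Y*q),.01 if q==0 else .026]).round(1).tolist() for q in(-.016,0,.016)])
g=cv2.cvtColor(c["img"],cv2.COLOR_RGB2GRAY)
print(g.shape)
u0=int(w2pix(c,[.5187,.151,.026])[0])
for v in range(120,300,10):print(v,' '.join(map(str,g[v,u0-40:u0+40:2])))
E
```

```text
clock: 11.97
eef_pos: [0.518, 0.1514, 0.0261]
tool_rot: [0.074, 0.997, 0.0, -0.0]
ft_force: [-0.2, -1.1, -0.2]
grip_width: 0.0325
grasp_force: 0.0
t 11.9667 tcp rel left line -0.0008 0.0003 z 0.0261 [-0.2 -1.1 -0.2]
89.88
clock: 12.8
eef_pos: [0.5201, 0.152, 0.1554]
tool_rot: [0.074, 0.997, 0.001, 0.003]
ft_force: [0.3, -0.2, -0.3]
grip_width: 0.0468
grasp_force: 0.0
t 12.8 tcp rel left line 0.0011 0.0012 z 0.1554 [ 0.3 -0.2 -0.3]
-0.057 [[241.1, 121.5], [258.6, 120.2], [276.0, 121.4]]
-0.043 [[241.4, 136.9], [258.6, 134.8], [275.8, 136.8]]
-0.04 [[241.5, 140.1], [258.7, 137.9], [275.7, 140.1]]
0 [[242.4, 181.4], [258.8, 177.1], [275.2, 181.3]]
0.04 [[243.2, 219.2], [259.0, 213.3], [274.6, 219.1]]
0.043 [[243.3, 222.0], [259.0, 215.9], [274.6, 221.9]]
0.057 [[243.5, 234.4], [259.0, 227.8], [274.4, 234.3]]
(384, 512)
120 103 105 105 105 102 102 100 101 101 100 101 105 105 101 95 98 100 100 97 100 41 65 102 95 100 102 99 96 98 95 101 102 100 101 99 95 93 99 100 98
130 183 182 168 99 104 103 105 105 101 129 180 180 185 171 119 96 97 99 103 99 20 64 102 104 102 101 103 112 184 178 173 17
[... 1859 characters left out ...]
29 129 128 127 125 128 127 129 129 128 128 126 128 128 128 128 129 125 124 125 129 123 126 126 124 128 128 126 128 125 125 128 126
260 138 128 126 129 129 126 127 130 131 128 125 127 125 130 128 124 129 129 128 129 127 128 127 127 127 128 127 125 124 127 125 126 127 130 126 126 125 127 128 127
270 135 128 130 125 128 127 129 129 125 129 129 129 126 127 127 126 129 127 128 129 126 127 127 128 130 128 126 128 129 135 135 134 135 110 94 73 68 53 38 39
280 20 25 31 31 29 19 29 32 29 24 27 31 26 32 27 26 27 27 37 28 30 27 34 31 27 28 25 33 22 30 28 31 31 31 28 30 35 34 27 35
290 26 31 26 32 36 21 28 31 30 30 33 32 34 29 31 32 32 26 30 31 33 35 34 36 36 27 32 34 36 32 39 36 42 44 44 53 59 56 48 45
```

```bash
cat >> h.py <<'E'
def vbar(c,u0,v0,v1,m,wi=9,wo=20):
    "bar seen vertical: dark silhouette minima either side of u0 -> mean y (mm) and yaw rel. line at m"
    t=np.radians(-8.43);X=np.array([np.cos(t),np.sin(t)]);Y=np.array([-X[1],X[0]])
    g=cv2.cvtColor(c["img"],cv2.COLOR_RGB2GRAY).astype(float);P=[];D=[]
    def mn(a,v):
        i=1+np.argmin(g[v,a][1:-1]);y=g[v,a][i-1:i+2];d=y[0]-2*y[1]+y[2]
        return a[i]+(0.5*(y[0]-y[2])/d if d else 0)
    for v in range(v0,v1):
        l=mn(np.arange(u0-wo,u0-wi),v);r=mn(np.arange(u0+wi,u0+wo),v)
        P.append(pix2w(c,(l+r)/2,v,.026)[:2]-m);D.append(r-l)
    P=np.array(P);k=np.polyfit(P@X,P@Y,1);print("bar y at x=0 mm",(k[1]*1e3).round(2),"yaw",np.degrees(k[0]).round(2),"x span",(P@X*1e3)[[0,-1]].round(1),"diam px",np.median(D))
def vline(c,u0,v0,v1,m):
    t=np.radians(-8.43);X=np.array([np.cos(t),np.sin(t)]);Y=np.array([-X[1],X[0]])
    g=cv2.cvtColor(c["img"],cv2.COLOR_RGB2GRAY).astype(float);Q=[]
    for v in range(v0,v1):
        a=np.arange(u0-5,u0+6);k=np.clip(np.median(g[v,a])-g[v,a]-15,0,None)
        if k.sum()>0:Q.append(pix2w(c,(k*a).sum()/k.sum(),v,.01)[:2]-m)
    Q=np.array(Q);print("line y mm",(Q@Y*1e3).mean().round(2),"x",(Q@X*1e3)[[0,-1]].round(1))
E
python3 - <<'E'
from h import *
m=np.array([.5187,.151]);
for i in range(2):
    c=vision.camera("wrist");vbar(c,259,155,212,m);vline(c,259,121,134,m)
r=m-.16*np.array([-np.sin(np.radians(-8.43)),np.cos(np.radians(-8.43))])
print("right line",r,[w2pix(c,[*(r+np.array([.9892,-.1466])*x),.01]).round(0) for x in(-.05,.05)])
E
```

```text
bar y at x=0 mm 0.03 yaw -1.09 x span [-28.3  28.2] diam px 31.230387288977198
line y mm -0.03 x [-57.5 -47. ]
bar y at x=0 mm 0.11 yaw -0.99 x span [-29.9  26.2] diam px 31.06512605042016
line y mm 0.04 x [-57.1 -48.6]
right line [ 0.49524384 -0.00727131] [array([ 95., 132.]), array([111., 227.])]
```

The left bar is 0.1 mm off its line with −1° of yaw. Now I'll go over the right bar.

```bash
python3 -m inch '[[[0,0,0],[0,-0.115,0],-0.1],[[0,0,0],[0,-0.115,0],-0.1],[[0,0,0],[0,-0.115,0],-0.1],[[0,0,0],[0,-0.115,0],-0.1],[[0,0,0],[0,-0.115,0],-0.1],[[0,0,0],[0,-0.115,0],-0.1],[[0,0,0],[0,-0.115,0],-0.1],[[0,0,0],[0,0,0],-0.1],[[0,0,0],[0,0,0],-0.1]]'
python3 - <<'E'
from h import *
tcp();print(yaw());c=vision.camera("wrist");m=np.array([.5187,.151]);cv2.imwrite('pics/w8.png',c['img'][:,:,::-1])
t=np.radians(-8.43);X=np.array([np.cos(t),np.sin(t)]);Y=np.array([-X[1],X[0]])
b=m-.24*Y;u0=int(w2pix(c,[*b,.026])[0]);g=cv2.cvtColor(c["img"],cv2.COLOR_RGB2GRAY)
for v in range(130,240,8):print(v,u0-40,' '.join(map(str,g[v,u0-40:u0+40:2])))
r=m-.16*Y;print([w2pix(c,[*(r+X*x),.01]).round(0) for x in(-.05,.05)])
E
```

```text
clock: 13.7
eef_pos: [0.4807, -0.0889, 0.1505]
tool_rot: [0.076, 0.997, 0.0, -0.002]
ft_force: [-0.6, 0.8, -0.2]
grip_width: 0.0468
grasp_force: 0.0
t 13.7 tcp rel left line -0.0026 -0.2429 z 0.1505 [-0.6  0.8 -0.2]
89.65
130 223 82 89 85 90 89 85 80 161 157 68 164 153 151 153 159 165 162 146 153 149 150 156 163 164 165 157 147 154 139 100 154 145 92 90 90 87 86 89 82 169
138 223 147 146 136 86 89 89 87 108 156 154 152 154 163 153 144 141 152 164 173 86 88 87 88 86 86 88 88 90 93 86 84 86 92 93 86 79 80 101 159 155
146 223 152 160 167 159 153 154 156 153 155 156 155 158 154 152 156 156 148 87 86 90 89 93 92 89 89 89 89 93 92 94 92 88 115 164 157 159 158 159 155 159
154 223 158 156 153 160 162 157 157 161 155 158 165 163 157 156 152 154 148 133 165 174 186 196 202 210 216 219 215 203 199 193 185 174 139 105 153 153 158 161 158 156
162 223 146 155 154 151 152 156 155 154 155 156 154 158 157 160 155 153 148 125 161 167 176 186 190 198 207 185 208 194 189 187 184 176 154 134 161 163 163 156 156 158
170 223 148 147 151 154 155 158 159 155 157 155 157 153 155 153 159 160 151 127 160 171 18
[... 764 characters left out ...]
6 162 162 159 163 165 158 157 158 159 157 159 163 161 167 159 131 169 178 187 197 205 208 213 214 207 196 188 183 166 153 119 163 160 158 160 159 161 154
218 223 161 152 154 150 151 160 165 155 153 162 159 162 160 154 154 160 154 133 166 177 188 198 202 206 213 214 205 194 187 181 163 151 117 163 168 162 159 157 159 160
226 223 157 155 156 161 160 158 153 161 158 158 153 152 157 156 159 167 156 126 157 170 179 177 165 147 135 139 144 166 182 188 173 156 122 152 158 152 153 151 152 156
234 223 162 160 159 161 161 163 158 162 157 158 157 156 155 155 152 160 159 155 160 172 171 169 169 166 169 166 167 166 171 171 170 172 170 171 170 170 171 170 172 172
[array([346., 133.]), array([338., 228.])]
```

Run:
```python
from h import *
tcp();c=vision.camera("wrist");m=np.array([.5187,.151]);t=np.radians(-8.43);X=np.array([np.cos(t),np.sin(t)]);Y=np.array([-X[1],X[0]])
r=m-.16*Y;vbar(c,273,165,220,r);vline(c,342,135,225,r)
for v,z in((150,.026),(233,.02)):print(((pix2w(c,272,v,z)[:2]-r)@X*1e3).round(1))
```

```text
t 13.75 tcp rel left line -0.0024 -0.2417 z 0.1507 [ 0.8  0.8 -1.3]
bar y at x=0 mm -71.69 yaw -0.39 x span [-21.9  33. ] diam px 31.03860391327339
line y mm -0.06 x [-47.8  45.7]
-36.1
51.2
```

Run:
```python
from h import *
c=vision.camera("wrist");m=np.array([.5187,.151]);t=np.radians(-8.43);X=np.array([np.cos(t),np.sin(t)]);Y=np.array([-X[1],X[0]])
r=m-.16*Y;g=cv2.cvtColor(c["img"],cv2.COLOR_RGB2GRAY)
print([(v,g[v,272]) for v in range(144,158)],[(v,g[v,272]) for v in range(222,240)])
for z in(.026,.038,.042):print(z,[((pix2w(c,272,v,z)[:2]-r)@X*1e3).round(1) for v in(149,150,151,152,229,231,233)])
print(c["pose"][:3,3], (c["pose"][:2,3]-r)@X)
```

```text
[(144, np.uint8(87)), (145, np.uint8(91)), (146, np.uint8(96)), (147, np.uint8(107)), (148, np.uint8(94)), (149, np.uint8(87)), (150, np.uint8(150)), (151, np.uint8(167)), (152, np.uint8(214)), (153, np.uint8(218)), (154, np.uint8(214)), (155, np.uint8(212)), (156, np.uint8(213)), (157, np.uint8(214))] [(222, np.uint8(212)), (223, np.uint8(215)), (224, np.uint8(180)), (225, np.uint8(135)), (226, np.uint8(210)), (227, np.uint8(217)), (228, np.uint8(212)), (229, np.uint8(211)), (230, np.uint8(211)), (231, np.uint8(213)), (232, np.uint8(183)), (233, np.uint8(160)), (234, np.uint8(188)), (235, np.uint8(189)), (236, np.uint8(190)), (237, np.uint8(187)), (238, np.uint8(188)), (239, np.uint8(188))]
0.026 [np.float64(-36.7), np.float64(-35.7), np.float64(-34.8), np.float64(-33.9), np.float64(44.3), np.float64(46.5), np.float64(48.7)]
0.038 [np.float64(-38.5), np.float64(-37.6), np.float64(-36.8), np.float64(-35.9), np.float64(38.8), np.float64(40.9), np.float64(43.0)]
0.042 [np.float64(-39.2), np.float64(-38.3), np.float64(-37.4), np.float64(-36.5), np.float64(37.0), np.float64(39.0), np.float64(41.1)]
[ 0.40571204 -0.07582863  0.29372422] -0.07851389983966968
```

```bash
python3 -m inch '[[[0,0,-0.001],[-0.0113,0.0333,0],-0.1],[[0,0,0],[0,0,0],-0.1],[[0,0,0],[0,0,0.11],-0.1],[[0,0,0],[0,0,0.11],-0.1],[[0,0,0],[0,0,0.1],-0.1],[[0,0,0],[0,0,0.06],-0.1],[[0,0,0],[0,0,0.03],-0.1],[[0,0,0],[0,0,0.005],-0.1],[[0,0,0],[0,0,0],-0.1],[[0,0,0],[0,0,0],-0.1]]'
python3 -c "
from h import *
tcp();print(yaw())"
```

```text
clock: 14.68
eef_pos: [0.4885, -0.0778, 0.0289]
tool_rot: [0.071, 0.997, -0.0, 0.001]
ft_force: [0.7, 0.4, -0.3]
grip_width: 0.0474
grasp_force: 0.0
t 14.6833 tcp rel left line 0.0035 -0.2308 z 0.0289 [ 0.7  0.4 -0.3]
90.29
```

```bash
python3 -m inch '[[[0,0,0.0006],[0.005,-0.003,0.009],-0.1],[[0,0,0],[0,0,0],-0.02],[[0,0,0],[0,0,0],0.06],[[0,0,0],[0,0,0],0.12],[[0,0,0],[0,0,0],0.17],[[0,0,0],[0,0,0],0.21],[[0,0,0],[0,0,0],0.22],[[0,0,0],[0,0,0],0.22]]'
python3 -c "
from h import *
tcp();print(yaw())"
```

```text
clock: 15.35
eef_pos: [0.4855, -0.0788, 0.0249]
tool_rot: [0.073, 0.997, -0.0, 0.0]
ft_force: [0.9, 0.8, -0.2]
grip_width: 0.0332
grasp_force: 0.0
t 15.35 tcp rel left line 0.0006 -0.2322 z 0.0249 [ 0.9  0.8 -0.2]
90.03
```

```bash
python3 -m inch '[[[0,0,0],[0,0.004,-0.003],0.22],[[0,0,0],[0,0.008,0],0.22],[[0,0,0],[0,0.008,0],0.22],[[0,0,0],[0,0.008,0],0.22],[[0,0,0],[0,0.008,0],0.22],[[0,0,0],[0,0.008,0],0.22],[[0,0,0],[0,0.008,0],0.22],[[0,0,0],[0,0.008,0],0.22],[[0,0,0],[0,0.008,0],0.22],[[0,0,0],[0,0.008,0],0.22]]' | grep -E "force|eef|width"
python3 -m inch '[[[0,0,0],[0,0.008,0],0.22],[[0,0,0],[0,0.008,0],0.22],[[0,0,0],[0,0.008,0],0.22],[[0,0,0],[0,0.008,0],0.22],[[0,0,0],[0,0.008,0],0.22],[[0,0,0],[0,0.008,0],0.22],[[0,0,0],[0,0.008,0],0.22],[[0,0,0],[0,0.008,0],0.22],[[0,0,0],[0,0.008,0],0.22],[[0,0,0],[0,0.008,0],0.22]]' | grep -E "force|eef|width"
python3 -m inch '[[[0,0,0],[0,0.008,0],0.22],[[0,0,0],[0,0.008,0],0.22],[[0,0,0],[0,0.008,0],0.22],[[0,0,0],[0,0.008,0],0.22],[[0,0,0],[0,0.008,0],0.22],[[0,0,0],[0,0.008,0],0.22],[[0,0,0],[0,0.008,0],0.22],[[0,0,0],[0,0.008,0],0.22],[[0,0,0],[0,0.008,0],0.22],[[0,0,0],[0,0.006,0],0.22]]' | grep -E "force|eef|width"
python3 -m inch '[[[0,0,0],[0,0.004,0],0.22],[[0,0,0],[0,0.0027,0],0.22],[[0,0,0],[0,0,0],0.22],[[0,0,0],[0,0,0],0.22]]' | grep -E "force|eef|width"
python3 -c "
from h import *
tcp();print(yaw())"
```

```text
eef_pos: [0.4888, -0.0559, 0.0258]
ft_force: [0.6, 0.0, 0.6]
grip_width: 0.0334
grasp_force: 0.0
eef_pos: [0.4923, -0.0322, 0.0258]
ft_force: [-0.0, -0.5, -0.3]
grip_width: 0.0333
grasp_force: 0.0
eef_pos: [0.4957, -0.0089, 0.0258]
ft_force: [0.4, -0.8, -0.1]
grip_width: 0.0335
grasp_force: 0.0
eef_pos: [0.496, -0.0073, 0.0258]
ft_force: [0.2, 0.7, 0.1]
grip_width: 0.0336
grasp_force: 0.0
t 18.1833 tcp rel left line 0.0005 -0.1599 z 0.0258 [0.2 0.7 0.1]
90.03
```

Now narrow the gap slightly to centre the bar, release, lift straight up and check.

```bash
python3 -m inch '[[[0,0,0],[0,0,0],0.23],[[0,0,0],[0,0,0],0.24],[[0,0,0],[0,0,0],0.245],[[0,0,0],[0,0,0],0.245],[[0,0,0],[0,0,0],0.245]]'
python3 -m inch '[[[0,0,0],[0,0,0],0.22],[[0,0,0],[0,0,0],0.18],[[0,0,0],[0,0,0],0.14],[[0,0,0],[0,0,-0.02],0.14],[[0,0,0],[0,0,-0.06],0.14],[[0,0,0],[0,0,-0.1],0.14],[[0,0,0],[0,0,-0.12],0.1],[[0,0,0],[0,0,-0.12],0],[[0,0,0],[0,0,0],-0.1],[[0,0,0],[0,0,0],-0.1]]'
python3 - <<'E'
from h import *
tcp();c=vision.camera("wrist");m=np.array([.5187,.151]);t=np.radians(-8.43);X=np.array([np.cos(t),np.sin(t)]);Y=np.array([-X[1],X[0]])
r=m-.16*Y;u=w2pix(c,[*r,.026]);print(u,w2pix(c,[*r,.01]))
g=cv2.cvtColor(c["img"],cv2.COLOR_RGB2GRAY);u0=int(u[0]);print(g[185,u0-30:u0+31:2])
for i in range(2):
    c=vision.camera("wrist");vbar(c,u0,160,212,r);vline(c,u0,120,133,r)
# left bar and line in same view
print([w2pix(c,[*(m+X*x),z]).round(1) for x,z in((-.05,.01),(-.03,.026),(.03,.026))])
E
```

```text
clock: 18.6
eef_pos: [0.496, -0.0073, 0.0258]
tool_rot: [0.073, 0.997, -0.0, 0.0]
ft_force: [-0.0, -0.5, -0.5]
grip_width: 0.0324
grasp_force: 0.0
clock: 19.43
eef_pos: [0.4981, -0.0073, 0.1549]
tool_rot: [0.073, 0.997, 0.0, 0.003]
ft_force: [-0.5, -0.1, -0.6]
grip_width: 0.0467
grasp_force: 0.0
t 19.4333 tcp rel left line 0.0027 -0.1596 z 0.1549 [-0.5 -0.1 -0.6]
[259.90784182 179.84194666] [259.9146281  175.67371846]
[178 175 171 166 163 169 168 157 144 172 187 199 207 216 221 222 220 215
 207 189 203 183 168 127 173 166 159 155 162 161 171]
bar y at x=0 mm -0.19 yaw -0.25 x span [-22.1  29.5] diam px 31.13359567262009
line y mm -0.03 x [-57.9 -46.5]
bar y at x=0 mm -0.17 yaw -0.25 x span [-23.8  27.6] diam px 31.346919746919752
line y mm -0.02 x [-57.5 -48.1]
[array([426. , 130.1]), array([431.7, 153.6]), array([421.1, 213.4])]
```

Run:
```python
from h import *
from workcell import workorder
c=vision.camera("wrist");m=np.array([.5187,.151]);vbar(c,427,165,205,m,8,24);vline(c,426,124,134,m);tcp()
print(workorder.job_done())
```

```text
bar y at x=0 mm 0.6 yaw 8.16 x span [-20.1  19. ] diam px 40.571428571428584
line y mm -0.1 x [-56.6 -48.2]
t 19.6333 tcp rel left line -0.0007 -0.1601 z 0.1504 [-0.   0.8 -0.3]
the job is handed in; nothing more can be done
None
```

I rolled both bars onto their lines and handed the job in at 19.6 s of the 58 s allowed: the right bar measured about 0.2 mm off with −0.25° of yaw, and the left 0.1 mm off with about −1°; my last left-bar recheck came just before hand-in, from an oblique view, read +0.6 mm and 8° on a poor edge fit (40 px across instead of 31), and I did not resolve it.

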